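# Isolate and vent the leak-test manifold

### The job

The leak test is over, so take the pressure off the manifold: with one fingertip, push the lever of the air supply valve (the branch whose pipe turns down into the bench) round until it is fully shut, and only then push the lever of the vent valve (the branch that ends in the silencer) round until it is fully open. Push the levers without gripping them or leaning hard on their stops. Leave the capped spare valve shut, and every loose part on the bench where it is.

Things in the scene. Friction and masses are not known exactly. Their poses are not given: they have to be found in the camera images.
- manifold: leak-test manifold bolted to the bench: aluminium bar 40 x 40 x 400 mm (x 50 to 90, y -210 to 190 mm of this frame, top 95 mm high), pressure gauge 210 mm high and test piece at its -y end. Origin at bench height; x points away from the robot at yaw 0. Three valve branches leave its near face towards -x at y = -125, 0, 125 mm, 75 mm high; their places are swapped about
- supply_branch: air supply branch: after the valve its pipe runs 82 mm out from the stem, turns down through an elbow and goes into the bench through a round flange. Origin at bench height right under the valve stem; axes parallel to the manifold's, the branch runs along its -x. Quarter-turn ball valve, 41 mm across, with a lever on top
- supply_pivot (a point): point on the supply valve's vertical stem axis at the height of the lever's middle, 125 mm above the bench
- supply_tip (a point): centre of the outer end of the supply valve's lever, 105 mm from the stem axis and 125 mm above the bench. The lever swings level; its black sleeve (18 mm wide, z = 120 to 130 mm) covers 35 to 105 mm from the axis; hub and stem nut reach z = 132 mm
- supply_lever (a joint): angle of the supply valve's lever: 0 = fully open (lever along the pipe, pointing to the branch's -x, towards the robot), 1.571 = fully shut (lever across the pipe, pointing to the branch's +y). It grows turning clockwise seen from above. Hard stop at both ends; stiff (about 0.25 N m, some 3 N at the sleeve), stays where it is left
- vent_branch: vent branch: ends in a silencer, a ribbed round plug 37 mm across and 60 mm long with a blunt cone end, reaching 120 mm out from the stem, hanging free. Origin at bench height right under the valve stem; axes parallel to the manifold's, the branch runs along its -x. Quarter-turn ball valve, 41 mm across, with a lever on top
- vent_pivot (a point): point on the vent valve's vertical stem axis at the height of the lever's middle, 125 mm above the bench
- vent_tip (a point): centre of the outer end of the vent valve's lever, 105 mm from the stem axis and 125 mm above the bench. The lever swings level; its black sleeve (18 mm wide, z = 120 to 130 mm) covers 35 to 105 mm from the axis; hub and stem nut reach z = 132 mm
- vent_lever (a joint): angle of the vent valve's lever: 0 = fully open (lever along the pipe, pointing to the branch's -x, towards the robot), 1.571 = fully shut (lever across the pipe, pointing to the branch's +y). It grows turning clockwise seen from above. Hard stop at both ends; stiff (about 0.25 N m, some 3 N at the sleeve), stays where it is left
- spare_branch: spare branch: ends in a short hexagon blanking cap 66 mm out from the stem; out of use and shut, to be left shut. Origin at bench height right under the valve stem; axes parallel to the manifold's, the branch runs along its -x. Quarter-turn ball valve, 41 mm across, with a lever on top
- spare_pivot (a point): point on the spare valve's vertical stem axis at the height of the lever's middle, 125 mm above the bench
- spare_tip (a point): centre of the outer end of the spare valve's lever, 105 mm from the stem axis and 125 mm above the bench. The lever swings level; its black sleeve (18 mm wide, z = 120 to 130 mm) covers 35 to 105 mm from the axis; hub and stem nut reach z = 132 mm
- spare_lever (a joint): angle of the spare valve's lever: 0 = fully open (lever along the pipe, pointing to the branch's -x, towards the robot), 1.571 = fully shut (lever across the pipe, pointing to the branch's +y). It grows turning clockwise seen from above. Hard stop at both ends; stiff (about 0.25 N m, some 3 N at the sleeve), stays where it is left
- valve1: loose finished check valve standing upright: stainless spool, 76 mm high, 50 mm across the foot, 300 g; origin under its centre. Bystander, not to be disturbed (stands between two branches, below the levers)
- valve2: loose finished check valve standing upright: stainless spool, 76 mm high, 50 mm across the foot, 300 g; origin under its centre. Bystander, not to be disturbed (stands between two branches, below the levers)
- valve3: loose finished check valve standing upright: stainless spool, 76 mm high, 50 mm across the foot, 300 g; origin under its centre. Bystander, not to be disturbed
- valve4: loose finished check valve standing upright: stainless spool, 76 mm high, 50 mm across the foot, 300 g; origin under its centre. Bystander, not to be disturbed
- cap1: loose stainless blank cap lying flat, 64 mm across, 8.5 mm thick, 120 g; origin under its centre. Bystander
- cap2: loose stainless blank cap lying flat, 64 mm across, 8.5 mm thick, 120 g; origin under its centre. Bystander
- spanner: loose spanner lying flat on the bench, 170 mm long. Bystander
- tub: loose white plastic tub, 90 mm across, 85 mm high; origin under its centre. Bystander
There are look-alikes about, which are no part of the job. Leave any yellow look-alike of the supply_branch alone.

How it is judged:
On the way, in this order (a step that is already met when the one before it is completed fails the run):
1. the air supply valve is fully shut, the vent still shut (value of joint supply_lever above 1.48 rad and value of joint vent_lever above 1.4 rad), for 0.2 s.
2. then the vent valve is fully open (value of joint vent_lever below 0.09 rad and value of joint supply_lever above 1.48 rad), for 0.2 s.
At the end, for the whole second after the job is handed in: The supply lever is within about 5 degrees of its shut stop, the vent lever within about 5 degrees of its open stop, the spare lever still within 5 degrees of shut, all at rest (all of step 2 and value of joint spare_lever above 1.48 rad and velocity of joint supply_lever between -0.05 and 0.05 rad/s and velocity of joint vent_lever between -0.05 and 0.05 rad/s); the robot touches nothing.
It fails at once if the vent is opened (more than about 13 degrees) before the supply is shut (value of joint vent_lever below 1.35 rad and value of joint supply_lever below 1.4 rad).
It fails at once if the spare valve is opened by more than 10 degrees (value of joint spare_lever below 1.4 rad).
It fails at once if a lever is gripped, or pushed with more than 35 N (contact force between the fingers and supply_branch above 35 N or contact force between the fingers and vent_branch above 35 N or contact force between the fingers and spare_branch above 35 N).
It fails at once if a loose part is lifted, pushed aside (more than 15 mm) or tipped over (distance of any of valve1, valve2, valve3, valve4, cap1, cap2, spanner, tub from where it was at the start of the episode above 0.015 m or angle between any of valve1, valve2, valve3, valve4, cap1, cap2, spanner, tub's own z axis and vertical above 0.4 rad).
It also fails if it takes over 51 s, if anything falls off the work surface, if the arm or the gripper's body presses on something with over 40 N, if the wrist force passes 120 N, or if a joint passes its speed limit or range.

### The arm

A 6-joint arm with a two-finger parallel gripper is mounted at the origin on the work surface. World frame = base frame: x ahead of the robot, y to its left, z up, the work surface at z = 0. Lengths are in m, angles in rad, forces in N, time in s.
With the tool pointing down it reaches from about 0.375 to 0.9 m from the base axis. Payload 3.1 kg.
Tool frame: the origin (TCP) lies on the centre line of the jaws, within the pads' length; the fingertips stand 19 mm ahead of it and the grasp point (between the pads) is the TCP (ctrl.tip_reach is the distance from the TCP to the fingertips, in m); z points along the fingers, y is the line along which they close (so a half turn about z gives the same grasp; the last joint's range is limited). The gripper opens to 85 mm and grips with 20 to 120 N. Pads are 22 mm wide; open, the fingers measure 114 mm over their backs; the gripper's body (76 mm by 85 mm) begins 54 mm behind the grasp point. The pads swing forward as they close: fully open they stand 13 mm farther back than shut.
Start: joints at [-1.31, 0.527, 1.433, -0, 1.181, -0.178], TCP at [0.266, -0.566, 0.25] pointing down, gripper open.
Joint ranges: [-3.08, 3.08], [-0.75, 2.2], [0.22, 2.44], [-1.43, 4.57], [0, 2.65], [-2.85, 2.85]. Speed limits (rad/s): [2.79, 2.79, 3.14, 3.14, 3.14, 3.14].

### API

Orientations are given as a unit quaternion [w, x, y, z].
In Python, from station import ctrl, eyes, outline_of gives the robot as it stands.
- The arm moves only by the tool drive_tool, never from a script. Its argument "moves" is a list that holds one entry, the list of rows, each a list of 5 numbers: the opening, from 0 (shut) to 1 (fully open), then the shift along the tool's x, y, z in mm, then the turn about the tool's z in rad. A call has exactly 5 rows; each row is the pose to reach, as a shift and turn from the pose commanded when the call began, along the tool's axes at that moment; what a row does not reach only later rows make up. A row lasts 1/10 s, in which the tool goes at most 50 mm and 8.59 degrees, less where a joint would pass 70% of its speed; a pose out of reach is approached as far as the arm can. A call with a gripper value outside its range is refused whole. The fingers move at their own pace and stop on an object; "squeeze" is the grip in N (left out, the last holds). Time passes only in rows, so rows that repeat a pose let the fingers close, or fill a call up. It gives the time, the measured TCP pose, the force, the opening and the grip force at its end, in the units of the state.
- ctrl.sense(): the state, without advancing time (a new reading comes with each control period).
- eyes.snapshot(name): name is "scene" or "top"; returns a dict with "color" (480x640x3 uint8, red, green, blue), "range_z" (480x640 float32, m along the optical axis (not along the pixel's ray), 0 where there is no reading), "K" (3x3 intrinsics, pixels), "extrinsics" (4x4, takes a point from world to camera coordinates). Camera axes: x right, y up, looking along -z (the intrinsics and any distortion apply to the point x, -y, -z); pixel columns grow to the right and rows downward; lengths in m; the calibration is good to about 2 mm. A picture is of the moment at which its call begins.
- ctrl.sign_off(): hands the job in; it is judged then, once.
Trained networks look in the newest picture that a camera, given by its name, has taken for a name from the list of things; names that differ only in an ending like _2 or _b are one class to them, and where a whole thing is asked for, a point or a joint stands for the part that bears it (a point fixed in the world has none). Each returns a list of dicts, best first, with "conf" (0 to 1); they miss things now and then, are a little off and sometimes report something else, mostly with a low value. They report only what shows in the picture. A call takes as long as a camera call. They do not tell look-alikes from the thing itself.
- outline_of(label, camera): "pixels" (480x640 bool, what is visible of it) and "box" ([left, top, width, height] in pixels, round what is visible of it).
The state is a dict: "t": time; "joint_positions": joint angles; "dq": joint speeds; "tau": joint torques, N m; "tool_pos": TCP position; "eef_rot": TCP orientation; "ft_force": force on the tool from outside, world axes, zero at the start; "moment": the same for the moment, N m; "gripper_width": finger opening in m; "finger_force": force on a finger pad.
Only numpy, scipy, OpenCV 4.12 (cv2) and the standard library are available. Lean on these libraries where they do the work, as an engineer would, in place of code of your own. Each camera call takes 0.05 s, during which the arm holds its last target. There are 200 camera calls.

## Working session

There is one attempt and no reset: what is moved stays moved. The work goes in short steps, Python scripts to look and compute and a tool call to move; the robot and the scene stay as the last step left them, time stands still between calls to the robot, and variables do not carry over. Pictures are saved under pics/ and viewed, at most 10 in all, crops included, and the job is handed in when it is done.

Besides the shell and the picture viewer there is one more tool, called after "Call:" as name(argument=value, ...) on one line, values as JSON. drive_tool: Moves the arm, as the interface text tells. Its arguments: {"type":"object","properties":{"moves":{"type":"array"},"squeeze":{"type":"number"}},"required":["moves"]}

```bash
mkdir -p pics; cat > h.py <<'E'
import numpy as np, cv2
from station import ctrl, eyes, outline_of
def cloud(s):
    z=s["range_z"];K=s["K"];v,u=np.mgrid[0:480,0:640]
    P=np.stack([(u-K[0,2])/K[0,0]*z,-(v-K[1,2])/K[1,1]*z,-z,np.ones_like(z)],-1)
    W=P@np.linalg.inv(s["extrinsics"]).T
    W=W[...,:3];W[z<=0]=np.nan;return W
def proj(s,p):
    c=s["extrinsics"]@np.append(p,1);K=s["K"]
    return np.array([K[0,0]*c[0]/-c[2]+K[0,2],K[1,1]*-c[1]/-c[2]+K[1,2]])
E
python3 - <<'E'
from h import *
for c in("scene","top"):
    s=eyes.snapshot(c);cv2.imwrite(f"pics/{c}0.png",s["color"][...,::-1]);W=cloud(s);np.save(c+"W.npy",W)
    for n in("manifold","supply_branch","vent_branch","spare_branch","supply_lever"):
        for r in outline_of(n,c)[:3]:
            print(c,n,round(r["conf"],2),r["box"],np.nanmedian(W[r["pixels"]],0).round(3))
print(ctrl.sense()["eef_rot"],ctrl.sense()["t"])
E
```

```text
scene manifold 0.6 [256.7, 262.8, 230.0, 77.3] [ 0.653 -0.027  0.093]
scene supply_branch 0.79 [409.5, 102.2, 40.7, 55.0] [0.222 0.296 0.086]
scene supply_branch 0.71 [418.7, 198.5, 37.0, 69.0] [0.539 0.182 0.089]
scene supply_branch 0.69 [322.4, 154.5, 38.0, 60.6] [0.342 0.008 0.088]
scene vent_branch 0.83 [368.1, 220.1, 66.4, 60.9] [0.572 0.059 0.091]
scene spare_branch 0.67 [321.9, 248.6, 57.0, 42.1] [ 0.571 -0.061  0.094]
scene spare_branch 0.39 [436.7, 202.2, 12.1, 40.6] [0.538 0.195 0.128]
scene supply_lever 0.86 [322.4, 158.1, 30.3, 31.9] [0.332 0.01  0.129]
scene supply_lever 0.59 [418.2, 100.0, 29.6, 30.8] [0.216 0.298 0.128]
top manifold 0.93 [208.2, 157.8, 197.9, 44.5] [ 0.637 -0.027  0.094]
top manifold 0.64 [290.4, 188.5, 50.8, 47.3] [ 0.567 -0.063  0.092]
top manifold 0.38 [202.7, 257.5, 24.7, 23.5] [0.419 0.252 0.007]
top supply_branch 0.93 [288.9, 263.0, 26.6, 64.2] [0.345 0.009 0.091]
top supply_branch 0.75 [215.7, 185.4, 29.5, 64.4] [0.534 0.181 0.088]
top vent_branch 0.96 [239.5, 188.5, 54.4, 62.3] [0.563 0.061 0.091]
top spare_branch 0.85 [291.2, 186.1, 51.3, 47.6] [ 0.567 -0.061  0.091]
top supply_lever 0.86 [214.9, 199.3, 23.0, 43.0] [0.535 0.197 0.128]
top supply_lever 0.73 [177.8, 318.8, 16.5, 50.1] [0.222 0.297 0.128]
top supply_lever 0.66 [291.3, 276.3, 17.2, 47.9] [0.328 0.009 0.129]
[3.13255529e-05 9.76032476e-01 2.17624917e-01 7.12468947e-06] 0.6
```

View pics/scene0.png

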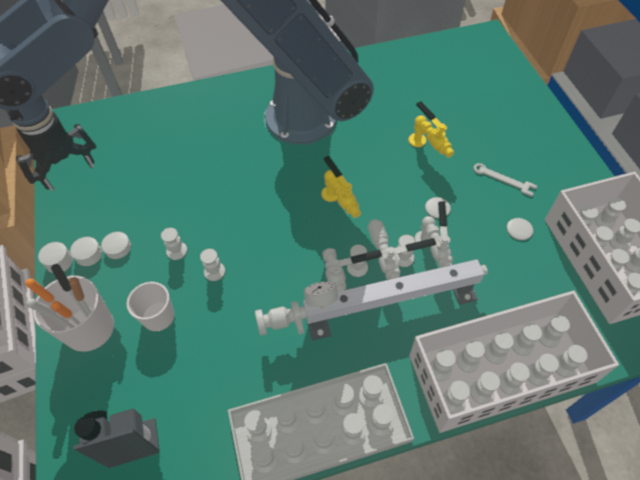

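View pics/top0.png

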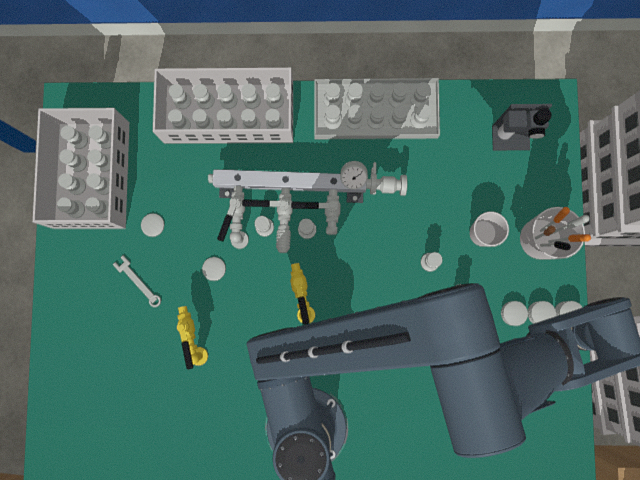

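Candidates for the supply branch:
- Grey branch at top (237,215), with its elbow into the bench at (238,240).
- Yellow look-alike at (300,290).
- Yellow look-alike at (188,340).

The vent is at (284,220) with its ribbed silencer. The spare is at (333,210) and is short. I choose the grey supply branch, and check it in a crop while measuring.

```bash
python3 - <<'E'
from h import *
s=eyes.snapshot("top");W=cloud(s);C=s["color"].astype(int)
cv2.imwrite("pics/crop.png",cv2.resize(s["color"][150:270,190:370,::-1],None,fx=4.4,fy=4.4,interpolation=cv2.INTER_CUBIC))
R=(W[...,0]>.4)&(W[...,0]<.75)&(W[...,1]>-.3)&(W[...,1]<.35)
# bar top
m=outline_of("manifold","top")[0]["pixels"]&(abs(W[...,2]-.095)<.006)
r=cv2.minAreaRect(W[m][:,:2].astype(np.float32)*1000);print("bar",r,cv2.boxPoints(r).round())
# sleeves
d=(R&(C.max(-1)<60)&(abs(W[...,2]-.128)<.012)).astype(np.uint8)
n,l,st,_=cv2.connectedComponentsWithStats(d)
for i in range(1,n):
    if st[i,4]>30:
        p=W[l==i];r=cv2.minAreaRect(p[:,:2].astype(np.float32)*1000)
        print(st[i],p.mean(0).round(4),cv2.boxPoints(r).round().tolist())
# loose valves
for nme in("valve1","cap1"):
    for o in outline_of(nme,"top"): 
        q=W[o["pixels"]];print(nme,round(o["conf"],2),o["box"],np.nanmedian(q,0).round(3),np.nanmax(q[:,2]).round(3))
E
```

```text
bar ((640.3250732421875, -2.2257080078125), (514.8968505859375, 48.60151290893555), 87.90847778320312) [[ 607. -259.]
 [ 655. -260.]
 [ 674.  254.]
 [ 625.  256.]]
[242 199  27   8 182] [0.5761 0.1257 0.1286] [[567.0, 94.0], [586.0, 93.0], [587.0, 160.0], [568.0, 160.0]]
[292 202  27   7 186] [5.700e-01 2.000e-04 1.288e-01] [[561.0, -33.0], [578.0, -33.0], [579.0, 33.0], [562.0, 34.0]]
[218 215  14  26 177] [0.5126 0.2032 0.1291] [[478.0, 206.0], [541.0, 184.0], [547.0, 201.0], [483.0, 222.0]]
valve1 0.7 [298.2, 216.7, 18.8, 19.2] [ 0.519 -0.001  0.072] 0.083
valve1 0.7 [241.5, 200.1, 47.7, 6.0] [0.576 0.109 0.128] 0.138
valve1 0.54 [419.9, 251.5, 22.1, 18.5] [ 0.435 -0.326  0.072] 0.087
valve1 0.53 [255.3, 216.5, 17.6, 18.5] [0.527 0.111 0.071] 0.085
cap1 0.72 [200.7, 256.8, 27.1, 24.7] [0.419 0.252 0.007] 0.017
cap1 0.72 [143.6, 212.9, 18.6, 21.2] [0.54  0.423 0.007] 0.018
cap1 0.44 [218.4, 198.5, 21.9, 45.6] [0.532 0.196 0.128] 0.141
```

View pics/crop.png

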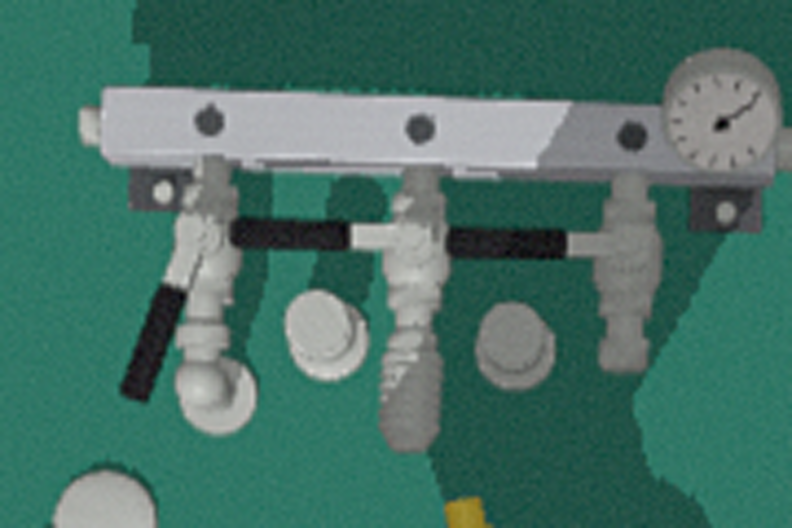

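The crop confirms it: the grey branch with elbow and flange at crop (215,390) is the supply, and its lever is about 17° off the pipe. The vent silencer is at (410,410) with its lever across at (290,235). The spare is at (628,340). I set out over the bench with the jaws shut.

Call:
drive_tool(moves=[[[0,33,-37,0,0],[0,66,-74,0,0],[0,99,-111,0,0],[0,132,-148,0,0],[0,165,-185,0,0]]])

```text
t: 1.3
tool_pos: [0.3366, -0.3264, 0.2505]
eef_rot: [0.0, 0.976, 0.217, 0.0]
ft_force: [0.1, 0.1, 0.4]
gripper_width: 0.0122
finger_force: 0.0
```

Call:
drive_tool(moves=[[[0,33,-37,0,0],[0,66,-74,0,0],[0,99,-111,0,0],[0,132,-148,0,0],[0,165,-185,0,0]]])

```text
t: 1.8
tool_pos: [0.4075, -0.0889, 0.2507]
eef_rot: [0.0, 0.976, 0.217, 0.001]
ft_force: [1.9, -1.3, 0.1]
gripper_width: -0.0002
finger_force: 0.0
```

Call:
drive_tool(moves=[[[0,33,-37,0,-0.14],[0,66,-74,0,-0.28],[0,99,-111,0,-0.42],[0,132,-148,0,-0.56],[0,165,-185,0,-0.7]]])

```text
t: 2.3
tool_pos: [0.4783, 0.1492, 0.2507]
eef_rot: [0.0, 0.841, 0.542, 0.0]
ft_force: [1.6, -0.5, 0.8]
gripper_width: -0.0003
finger_force: 0.0
```

```bash
cat >> h.py <<'E'
def yaw(q):
    w,x,y,z=q; return np.arctan2(2*(x*y+w*z),1-2*(y*y+z*z))
def to(x,y,z,a):
    "tool shift (mm) and turn to reach world mm pose with tool-x heading a"
    s=ctrl.sense();p=np.array(s["tool_pos"])*1000;c=yaw(s["eef_rot"]);d=np.array([x,y,z])-p
    return np.round([d[0]*np.cos(c)+d[1]*np.sin(c),d[0]*np.sin(c)-d[1]*np.cos(c),-d[2],c-a],2)
def push(piv,ang,r,off,a_push):
    "TCP xy at lever world heading ang, radius r, offset 'off' from lever centreline opposite the push heading"
    return np.array(piv)+r*np.array([np.cos(ang),np.sin(ang)])-off*np.array([np.cos(a_push),np.sin(a_push)])
SUP=(580.5,181);VENT=(575.5,55.5);YAW=-.037
def sup(th,off,r=80):   # lever joint angle th
    ang=np.pi+YAW-th; a=ang-np.pi/2; x,y=push(SUP,ang,r,off,a); return x,y,a
def vent(th,off,r=75):
    ang=np.pi+YAW-th; a=ang+np.pi/2; x,y=push(VENT,ang,r,off,a); return x,y,np.arctan2(-np.sin(a),-np.cos(a))
E
python3 - <<'E'
from h import *
s=ctrl.sense();print(s["t"],s["tool_pos"],yaw(s["eef_rot"]),ctrl.tip_reach,s["gripper_width"],s["ft_force"])
W=np.load("topW.npy");b=(abs(W[...,0]-.495)<.03)&(abs(W[...,1]-.172)<.025)
print("maxz under",np.nanmax(W[b][:,2]))
x,y,a=sup(.29,33);print(x,y,a,to(x,y,133,a))
E
```

```text
2.3 [0.47828214 0.14918889 0.25066457] 1.1450217481774707 0.019 -0.0003138382347932397 [ 1.61472157 -0.46542183  0.7697959 ]
maxz under 0.13501553900755714
494.139469117403 175.44493873337018 1.2437963267948966 [ 3.0460e+01  3.6000e+00  1.1766e+02 -1.0000e-01]
```

Call:
drive_tool(moves=[[[0,30,4,0,-0.1],[0,30,4,25,-0.1],[0,30,4,55,-0.1],[0,30,4,85,-0.1],[0,30,4,85,-0.1]]])

```text
t: 2.8
tool_pos: [0.4914, 0.1723, 0.1622]
eef_rot: [-0.002, 0.814, 0.581, -0.004]
ft_force: [-0.0, -0.6, -0.1]
gripper_width: 0.0001
finger_force: 0.0
```

```bash
python3 - <<'E'
from h import *
W=cloud(eyes.snapshot("scene"))
W0=np.load("sceneW.npy")
for n,A in(("scene0",W0),("top0",np.load("topW.npy"))):
    for x in range(470,540,10):
        b=(abs(A[...,0]*1000-x)<6)&(abs(A[...,1]-.176)<.012);print(n,x,np.round(np.nanmax(A[b][:,2]),3) if b.any() else None,end="; ")
x,y,a=sup(.29,33);print(to(x,y,133,a))
s=eyes.snapshot("scene");p=proj(s,[.495,.185,.13]).astype(int);c=s["color"][p[1]-60:p[1]+60,p[0]-80:p[0]+80,::-1];cv2.imwrite("pics/c2.png",cv2.resize(c,None,fx=5,fy=5,interpolation=cv2.INTER_CUBIC))
E
```

```text
scene0 470 0.007; scene0 480 0.082; scene0 490 0.093; scene0 500 0.094; scene0 510 0.09; scene0 520 0.095; scene0 530 0.095; top0 470 0.007; top0 480 0.09; top0 490 0.098; top0 500 0.095; top0 510 0.092; top0 520 0.094; top0 530 0.126; [ 3.26  0.21 31.07 -0.  ]
```

View pics/c2.png

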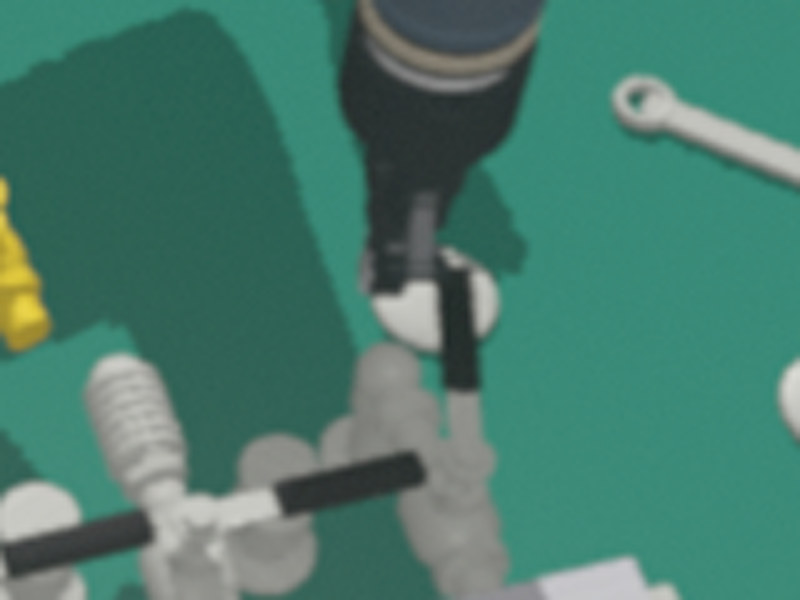

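The view shows the closed fingers at (400,280), clear on the pipe side of the supply lever sleeve at (460,320). The pipe top is at about 97 mm, so I descend to a fingertip height of 114 mm.

Call:
drive_tool(moves=[[[0,2,0,10,0],[0,3,0,20,0],[0,3,0,31,0],[0,3,0,31,0],[0,3,0,31,0]]])

```text
t: 3.4
tool_pos: [0.4948, 0.1753, 0.134]
eef_rot: [-0.0, 0.814, 0.581, -0.0]
ft_force: [0.1, -0.3, -0.2]
gripper_width: 0.0
finger_force: 0.0
```

```bash
python3 - <<'E'
from h import *
s=ctrl.sense();print(s["tool_pos"],s["ft_force"])
for th,off in((.29,28),(.29,24),(.29,20),(.35,20),(.42,20)):
    x,y,a=sup(th,off);print(to(x,y,133,a))
E
```

```text
[0.49482687 0.17531061 0.13399384] [ 0.07573399 -0.31753704 -0.24460244]
[ 4.9  -0.72  0.99 -0.01]
[ 8.9  -0.74  0.99 -0.01]
[ 1.29e+01 -7.60e-01  9.90e-01 -1.00e-02]
[17.73 -1.84  0.99  0.05]
[23.43 -2.73  0.99  0.12]
```

Call:
drive_tool(moves=[[[0,5,-1,1,0],[0,9,-1,1,0],[0,13,-1,1,0],[0,18,-2,1,0.06],[0,23,-3,1,0.12]]])

```text
t: 3.9
tool_pos: [0.5, 0.1978, 0.1336]
eef_rot: [0.001, 0.848, 0.53, -0.0]
ft_force: [0.0, -3.7, -0.0]
gripper_width: 0.0
finger_force: 1.5
```

```bash
cat >> h.py <<'E'
def rows(f,ths,off,z=133,**k):
    for th in ths:
        x,y,a=f(th,off,**k);print(round(th,2),to(x,y,z,a))
E
python3 - <<'E'
from h import *
s=ctrl.sense();print(s["tool_pos"],s["ft_force"],yaw(s["eef_rot"]))
rows(sup,np.arange(.52,.93,.1),20)
W=cloud(eyes.snapshot("top"))
E
```

```text
[0.49998618 0.19783618 0.133619  ] [ 0.02693002 -3.68459816 -0.02136615] 1.1174067240554253
0.52 [ 8.51 -1.89  0.62  0.1 ]
0.62 [16.72 -2.64  0.62  0.2 ]
0.72 [24.96 -2.57  0.62  0.3 ]
0.82 [33.16 -1.67  0.62  0.4 ]
0.92 [4.122e+01 3.000e-02 6.200e-01 5.000e-01]
```

Contact is at about 3.7 N, as expected. I continue round the arc.

Call:
drive_tool(moves=[[[0,8.5,-2,0,0.1],[0,16.5,-2.5,0,0.2],[0,25,-2.5,0,0.3],[0,33,-1.5,0,0.4],[0,41,0,0,0.5]]])

```text
t: 4.45
tool_pos: [0.517, 0.2345, 0.1333]
eef_rot: [0.001, 0.953, 0.303, -0.001]
ft_force: [-0.3, -3.9, 0.4]
gripper_width: 0.0001
finger_force: 1.5
```

```bash
python3 - <<'E'
from h import *
s=ctrl.sense();print(s["tool_pos"],s["ft_force"],yaw(s["eef_rot"]))
rows(sup,np.arange(1.0,1.33,.08),20)
E
```

```text
[0.51698639 0.2345328  0.13334146] [-0.32747508 -3.8681045   0.36263627] 0.6165976542526094
1.0 [ 7.55 -0.98  0.34  0.08]
1.08 [14.09 -1.78  0.34  0.16]
1.16 [20.68 -2.06  0.34  0.24]
1.24 [27.27 -1.81  0.34  0.32]
1.32 [33.82 -1.03  0.34  0.4 ]
```

Call:
drive_tool(moves=[[[0,7.5,-1,0,0.08],[0,14,-2,0,0.16],[0,20.5,-2,0,0.24],[0,27,-2,0,0.32],[0,34,-1,0,0.4]]])

```text
t: 4.95
tool_pos: [0.5431, 0.2553, 0.1332]
eef_rot: [0.001, 0.994, 0.108, -0.002]
ft_force: [-2.6, -2.6, 1.8]
gripper_width: -0.0003
finger_force: 1.6
```

```bash
cat >> h.py <<'E'
def sleeves():
    s=eyes.snapshot("top");W=cloud(s);C=s["color"].astype(int)
    d=((C.max(-1)<60)&(abs(W[...,2]-.128)<.008)&(W[...,0]>.4)&(W[...,0]<.7)&(W[...,1]>-.1)&(W[...,1]<.35)).astype(np.uint8)
    n,l,st,_=cv2.connectedComponentsWithStats(d)
    for i in range(1,n):
        if st[i,4]>30:
            p=W[l==i];r=cv2.minAreaRect(p[:,:2].astype(np.float32)*1000);print(st[i],p.mean(0).round(3),np.round(r,1) if 0 else r)
    return s
E
python3 - <<'E'
from h import *
s=ctrl.sense();print(s["tool_pos"],s["ft_force"],yaw(s["eef_rot"]))
i=sleeves();cv2.imwrite("pics/c3.png",cv2.resize(i["color"][150:270,190:370,::-1],None,fx=4.4,fy=4.4,interpolation=cv2.INTER_CUBIC))
rows(sup,(1.36,1.4,1.44,1.48,1.52),20)
E
```

```text
[0.54314751 0.25527507 0.13318736] [-2.60829268 -2.5890692   1.78405828] 0.21718628529539208
[242 199  27   8 180] [0.576 0.126 0.129] ((576.22802734375, 126.34654235839844), (66.58783721923828, 18.831880569458008), 86.4373779296875)
[292 202  26   7 174] [0.57  0.001 0.129] ((570.28173828125, 1.5161666870117188), (17.199115753173828, 63.618309020996094), 0.037951696664094925)
1.36 [ 2.4  -0.04  0.26  0.04]
1.4 [ 5.65 -0.65  0.26  0.08]
1.44 [ 8.91 -1.12  0.26  0.12]
1.48 [12.19 -1.46  0.26  0.16]
1.52 [15.48 -1.67  0.26  0.2 ]
```

View pics/c3.png

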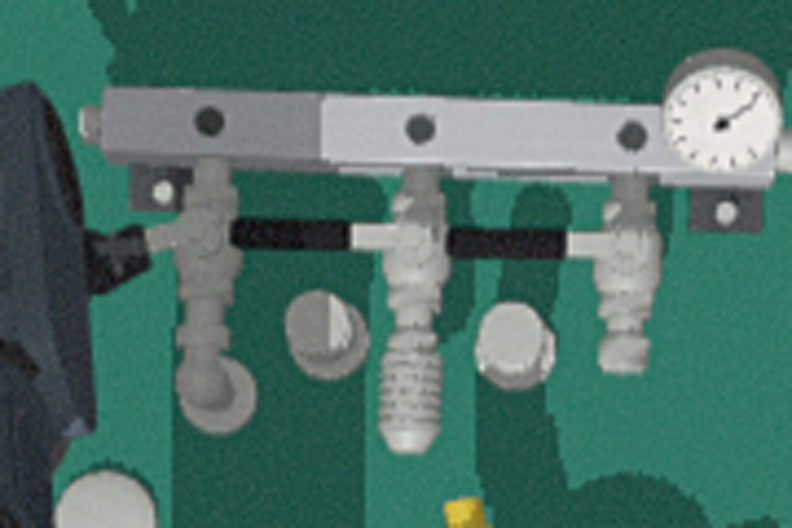

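The supply lever at (165,235) is nearly across the pipe, the other levers haven't moved, and the finger is at (125,262). I do the last stretch slowly.

Call:
drive_tool(moves=[[[0,2.5,0,0,0.04],[0,5.5,-0.5,0,0.08],[0,9,-1,0,0.12],[0,10.5,-1.5,0,0.14],[0,12,-1.5,0,0.16]]])

```text
t: 5.5
tool_pos: [0.5551, 0.2599, 0.1331]
eef_rot: [-0.0, 1.0, 0.03, -0.001]
ft_force: [-3.4, 2.1, -0.0]
gripper_width: -0.0002
finger_force: 1.5
```

```bash
python3 - <<'E'
from h import *
s=ctrl.sense();print(s["tool_pos"],s["ft_force"],yaw(s["eef_rot"]))
rows(sup,(1.5,1.52,1.54,1.56,1.58),20)
E
```

```text
[0.55507233 0.25994624 0.13313074] [-3.38159024  2.06292996 -0.01752729] 0.05909657771246135
1.5 [ 2.75 -0.17  0.13  0.03]
1.52 [ 4.36 -0.51  0.13  0.05]
1.54 [ 5.98 -0.82  0.13  0.07]
1.56 [ 7.61 -1.1   0.13  0.09]
1.58 [ 9.24 -1.35  0.13  0.11]
```

Call:
drive_tool(moves=[[[0,1.5,0,0,0.02],[0,3,0,0,0.03],[0,4,0,0,0.05],[0,5,-0.5,0,0.06],[0,5.5,-0.5,0,0.06]]])

```text
t: 6.0
tool_pos: [0.5615, 0.2604, 0.1331]
eef_rot: [0.0, 1.0, -0.001, -0.0]
ft_force: [-2.4, 2.3, -0.4]
gripper_width: -0.0001
finger_force: 1.6
```

Call:
drive_tool(moves=[[[0,0.4,0,0,0.01],[0,0.8,0,0,0.01],[0,1.2,0,0,0.02],[0,1.6,0,0,0.02],[0,1.6,0,0,0.02]]])

```text
t: 6.5
tool_pos: [0.563, 0.2604, 0.1332]
eef_rot: [0.0, 1.0, -0.011, -0.0]
ft_force: [-3.6, 2.8, -2.5]
gripper_width: 0.0
finger_force: 1.7
```

Call:
drive_tool(moves=[[[0,0.4,0,0,0],[0,0.8,0,0,0],[0,1.2,0,0,0.01],[0,1.5,0,0,0.01],[0,1.5,0,0,0.01]]])

```text
t: 7.0
tool_pos: [0.5631, 0.2605, 0.1332]
eef_rot: [0.0, 1.0, -0.016, -0.002]
ft_force: [-5.8, 3.6, 1.3]
gripper_width: 0.0002
finger_force: 3.1
```

Call:
drive_tool(moves=[[[0,0.3,0,0,0],[0,0.6,0,0,0],[0,0.9,0,0,0.01],[0,1.2,0,0,0.01],[0,1.2,0,0,0.01]]])

```text
t: 7.5
tool_pos: [0.5632, 0.2606, 0.1332]
eef_rot: [0.0, 1.0, -0.021, -0.003]
ft_force: [-7.6, 4.1, 1.4]
gripper_width: 0.0002
finger_force: 4.1
```

```bash
python3 - <<'E'
from h import *
s=ctrl.sense();print(s["tool_pos"],s["ft_force"],yaw(s["eef_rot"]))
i=sleeves();rows(sup,(1.5,1.54,1.57),20)
W=cloud(i);C=i["color"]
# lever metal+sleeve of supply: points z .122-.134, y .2-.29
b=(abs(W[...,2]-.128)<.006)&(W[...,0]>.55)&(W[...,0]<.61)&(W[...,1]>.165)&(W[...,1]<.3)
p=W[b]
for y in np.arange(.17,.3,.01):
    q=p[abs(p[:,1]-y)<.005]
    if len(q):print(round(y,3),len(q),q[:,0].min().round(4),q[:,0].max().round(4))
E
```

```text
[0.56324111 0.2605946  0.13318743] [-7.62662661  4.10874758  1.43900637] -0.04106891603608287
[242 199  27   8 176] [0.576 0.126 0.129] ((577.27490234375, 126.69373321533203), (66.93061065673828, 19.87357521057129), 89.66409301757812)
[292 202  26   7 172] [0.57  0.001 0.129] ((569.9000244140625, 1.4438343048095703), (63.57722854614258, 16.681865692138672), 89.77935028076172)
1.5 [-5.41  0.52  0.17 -0.07]
1.54 [-2.26 -0.45  0.17 -0.03]
1.57 [ 0.13 -1.1   0.17 -0.  ]
0.17 16 0.5714 0.5867
0.18 24 0.568 0.5905
0.19 15 0.5711 0.5891
0.2 19 0.5735 0.5867
0.21 13 0.576 0.5866
0.23 4 0.5863 0.5881
0.24 1 0.5879 0.5879
```

Force rises with no motion, so the supply lever is on its shut stop. I back off, rise, and work out the vent approach.

Call:
drive_tool(moves=[[[0,-6,0,0,0],[0,-12,0,0,0],[0,-12,0,-25,0],[0,-12,0,-55,0],[0,-12,0,-55,0]]])

```text
t: 8.05
tool_pos: [0.558, 0.2612, 0.1931]
eef_rot: [-0.001, 1.0, -0.021, 0.006]
ft_force: [0.7, -0.1, 0.1]
gripper_width: 0.0004
finger_force: 0.0
```

```bash
python3 - <<'E'
from h import *
s=ctrl.sense();print(s["tool_pos"],s["ft_force"],yaw(s["eef_rot"]))
i=sleeves();print(vent(1.571,31));rows(vent,(1.571,),31,z=133);rows(vent,(1.571,),31,z=188)
E
```

```text
[0.55798124 0.26120449 0.19311751] [ 0.67098372 -0.14365877  0.12883111] -0.04123042006712335
[242 199  27   8 180] [0.576 0.126 0.129] ((576.0048828125, 126.63129425048828), (67.2362060546875, 18.469980239868164), 86.85628509521484)
[292 202  26   7 174] [0.57  0.001 0.129] ((569.9544067382812, 1.4788055419921875), (16.6558780670166, 63.507164001464844), 0.19850751757621765)
(np.float64(609.2681805769636), np.float64(129.29505390282998), np.float64(-0.03720367320510322))
1.57 [ 58.11 129.29  58.14  -0.  ]
1.57 [ 58.11 129.29   3.14  -0.  ]
```

Call:
drive_tool(moves=[[[0,15,35,-5,0],[0,30,70,-5,0],[0,45,100,-5,0],[0,58,129,-5,0],[0,58,129,-5,0]]])

```text
t: 8.6
tool_pos: [0.6086, 0.1252, 0.1925]
eef_rot: [0.001, 1.0, -0.023, 0.001]
ft_force: [-0.6, 0.2, -0.4]
gripper_width: -0.0001
finger_force: 0.0
```

```bash
python3 - <<'E'
from h import *
s=ctrl.sense();print(s["tool_pos"],s["ft_force"],yaw(s["eef_rot"]))
rows(vent,(1.571,),31,z=133)
i=eyes.snapshot("scene");p=proj(i,[.59,.15,.13]).astype(int);print(p)
c=i["color"][p[1]-60:p[1]+60,p[0]-80:p[0]+80,::-1];cv2.imwrite("pics/c4.png",cv2.resize(c,None,fx=5,fy=5,interpolation=cv2.INTER_CUBIC))
E
```

```text
[0.60857886 0.1251589  0.19248338] [-0.55321763  0.17656703 -0.41126689] -0.045848757837427784
1.57 [ 5.000e-01 -4.160e+00  5.948e+01 -1.000e-02]
[433 245]
```

View pics/c4.png

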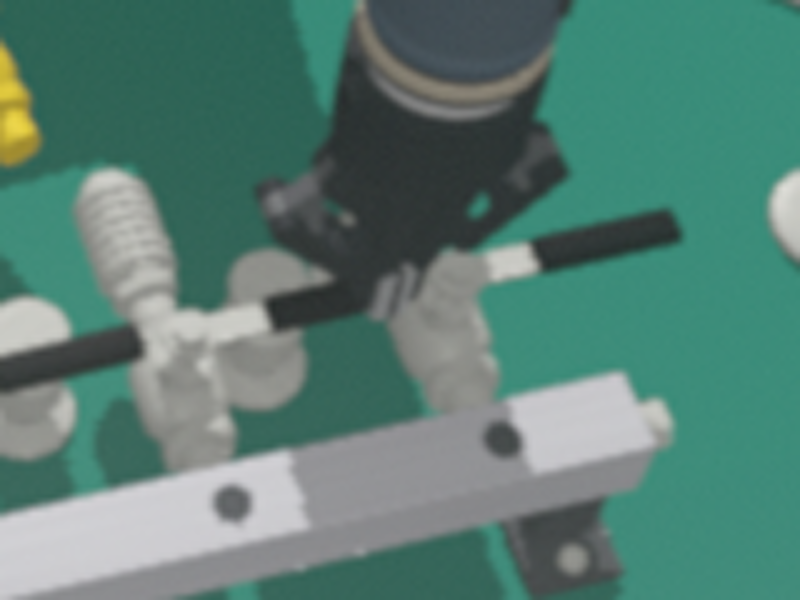

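The supply lever now lies across its pipe with its sleeve at (610,240). The fingertip is at (395,295), above the bar side of the vent lever. I descend.

Call:
drive_tool(moves=[[[0,0.5,-1,15,0],[0,0.5,-1,30,0],[0,0.5,-1,45,0],[0,0.5,-1,59,0],[0,0.5,-1,59,0]]])

```text
t: 9.15
tool_pos: [0.605, 0.1311, 0.1317]
eef_rot: [0.0, 1.0, -0.02, -0.003]
ft_force: [-0.6, 0.8, -0.4]
gripper_width: -0.0001
finger_force: 0.0
```

```bash
python3 - <<'E'
from h import *
s=ctrl.sense();print(s["tool_pos"],s["ft_force"],yaw(s["eef_rot"]))
rows(vent,(1.571,),26,r=72);rows(vent,(1.571,1.5,1.42,1.34),20,r=72)
E
```

```text
[0.60498277 0.13113117 0.13174242] [-0.62907054  0.80412964 -0.42612082] -0.04030802849075116
1.57 [-0.63  4.68 -1.26 -0.  ]
1.57 [-6.63  4.7  -1.26 -0.  ]
1.5 [-11.8    3.47  -1.26  -0.07]
1.42 [-17.7    2.54  -1.26  -0.15]
1.34 [-23.66   2.08  -1.26  -0.23]
```

Call:
drive_tool(moves=[[[0,-4,2,0,0],[0,-8,3,0,0],[0,-12,3,0,-0.07],[0,-18,2,0,-0.15],[0,-24,2,0,-0.23]]])

```text
t: 9.65
tool_pos: [0.5851, 0.1302, 0.1357]
eef_rot: [-0.0, 0.995, 0.095, 0.003]
ft_force: [3.2, 3.2, -1.6]
gripper_width: 0.0001
finger_force: 1.8
```

```bash
python3 - <<'E'
from h import *
s=ctrl.sense();print(s["tool_pos"],s["ft_force"],yaw(s["eef_rot"]))
rows(vent,np.arange(1.24,.83,-.1),20,r=72)
E
```

```text
[0.58511574 0.13016117 0.13565301] [ 3.173676    3.16356366 -1.62813261] 0.19107589955151585
1.24 [-11.11  -2.2    2.65  -0.1 ]
1.14 [-18.53  -3.08   2.65  -0.2 ]
1.04 [-25.99  -3.21   2.65  -0.3 ]
0.94 [-33.44  -2.6    2.65  -0.4 ]
0.84 [-40.78  -1.25   2.65  -0.5 ]
```

Call:
drive_tool(moves=[[[0,-10,-1,1,-0.1],[0,-18,-2,1.5,-0.2],[0,-26,-3,1.5,-0.3],[0,-33.5,-2.5,1.5,-0.4],[0,-41,-1,1.5,-0.5]]])

```text
t: 10.15
tool_pos: [0.5455, 0.1231, 0.135]
eef_rot: [0.001, 0.941, 0.339, 0.004]
ft_force: [4.0, 0.5, 1.6]
gripper_width: 0.0004
finger_force: 1.8
```

```bash
python3 - <<'E'
from h import *
s=ctrl.sense();print(s["tool_pos"],s["ft_force"],yaw(s["eef_rot"]))
rows(vent,np.arange(.75,.34,-.1),20,r=72)
E
```

```text
[0.54550405 0.12313715 0.13502143] [4.03348978 0.47003736 1.63227256] 0.6926632323041955
0.75 [-6.74 -2.32  2.02 -0.09]
0.65 [-14.15  -3.28   2.02  -0.19]
0.55 [-21.62  -3.51   2.02  -0.29]
0.45 [-29.07  -2.98   2.02  -0.39]
0.35 [-36.43  -1.72   2.02  -0.49]
```

Call:
drive_tool(moves=[[[0,-7,-2,1,-0.1],[0,-14,-3,1,-0.2],[0,-21.5,-3,1,-0.3],[0,-29,-2.5,1,-0.4],[0,-36.5,-1.5,1,-0.5]]])

```text
t: 10.65
tool_pos: [0.5163, 0.1011, 0.1339]
eef_rot: [0.002, 0.827, 0.562, 0.004]
ft_force: [4.0, 2.1, 1.0]
gripper_width: 0.0003
finger_force: 1.7
```

```bash
python3 - <<'E'
from h import *
s=ctrl.sense();print(s["tool_pos"],s["ft_force"],yaw(s["eef_rot"]))
i=sleeves();cv2.imwrite("pics/c5.png",cv2.resize(i["color"][150:270,190:370,::-1],None,fx=4.4,fy=4.4,interpolation=cv2.INTER_CUBIC))
rows(vent,(.32,.26,.2,.14,.1,.06),20,r=72)
E
```

```text
[0.51632988 0.10107951 0.13389666] [4.01155108 2.06661128 1.00329091] 1.192540166152994
[193 198  27   7 163] [0.581 0.249 0.129] ((582.3060913085938, 251.44711303710938), (66.69493865966797, 17.2616024017334), 87.59020233154297)
[292 202  26   7 176] [0.57  0.001 0.129] ((569.9164428710938, 1.3558845520019531), (63.409881591796875, 16.600873947143555), 89.76055908203125)
0.32 [-0.91  0.4   0.65 -0.02]
0.26 [-5.28 -0.58  0.65 -0.08]
0.2 [-9.71 -1.31  0.65 -0.14]
0.14 [-14.17  -1.76   0.65  -0.2 ]
0.1 [-17.15  -1.92   0.65  -0.24]
0.06 [-20.14  -1.95   0.65  -0.28]
```

View pics/c5.png

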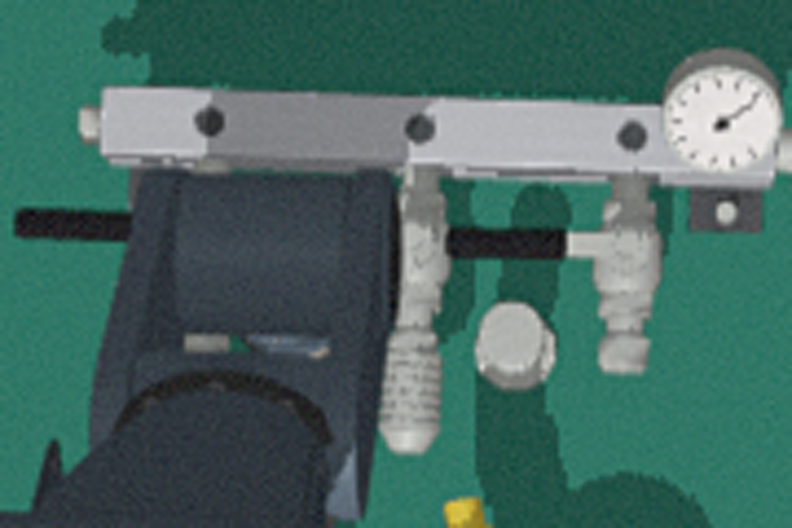

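The supply lever at (75,222) is fully across and the spare at (505,243) hasn't moved. The vent lever is hidden under the arm, so I go on by force.

Call:
drive_tool(moves=[[[0,-4,0,0.5,-0.06],[0,-7,-1,0.5,-0.11],[0,-10,-1.5,0.5,-0.15],[0,-13,-1.5,0.5,-0.19],[0,-16,-2,0.5,-0.23]]])

```text
t: 11.2
tool_pos: [0.5071, 0.0871, 0.1327]
eef_rot: [0.001, 0.759, 0.651, 0.002]
ft_force: [1.8, 2.3, 1.6]
gripper_width: 0.0001
finger_force: 1.5
```

```bash
python3 - <<'E'
from h import *
s=ctrl.sense();print(s["tool_pos"],s["ft_force"],yaw(s["eef_rot"]))
rows(vent,(.1,.08,.06,.04,.02,0),20,r=72)
E
```

```text
[0.50710562 0.08714104 0.13266845] [1.79237022 2.26045785 1.57379119] 1.418031792203293
0.1 [-2.    0.11 -0.33 -0.02]
0.08 [-3.45 -0.26 -0.33 -0.04]
0.06 [-4.91 -0.59 -0.33 -0.06]
0.04 [-6.37 -0.89 -0.33 -0.08]
0.02 [-7.84 -1.17 -0.33 -0.1 ]
0 [-9.32 -1.42 -0.33 -0.12]
```

Call:
drive_tool(moves=[[[0,-1.5,0,0,-0.02],[0,-3,0,0,-0.04],[0,-4,0,0,-0.06],[0,-5,-0.5,0,-0.07],[0,-6,-0.5,0,-0.08]]])

```text
t: 11.7
tool_pos: [0.5041, 0.0808, 0.1313]
eef_rot: [-0.0, 0.732, 0.681, 0.0]
ft_force: [0.4, 3.5, 2.9]
gripper_width: 0.0
finger_force: 1.6
```

Call:
drive_tool(moves=[[[0,-0.5,0,0,-0.01],[0,-1,0,0,-0.02],[0,-1.5,0,0,-0.02],[0,-2,0,0,-0.03],[0,-2,0,0,-0.03]]])

```text
t: 12.2
tool_pos: [0.5035, 0.0788, 0.1312]
eef_rot: [-0.0, 0.722, 0.692, -0.0]
ft_force: [-0.7, 3.5, 1.6]
gripper_width: -0.0
finger_force: 1.6
```

Call:
drive_tool(moves=[[[0,-0.4,0,0,0],[0,-0.8,0,0,0],[0,-1.2,0,0,0],[0,-1.5,0,0,0],[0,-1.5,0,0,0]]])

```text
t: 12.7
tool_pos: [0.5035, 0.0787, 0.1312]
eef_rot: [-0.001, 0.722, 0.692, 0.001]
ft_force: [-0.3, 9.2, 2.4]
gripper_width: 0.0
finger_force: 4.4
```

```bash
python3 - <<'E'
from h import *
s=ctrl.sense();print(s["tool_pos"],s["ft_force"],yaw(s["eef_rot"]))
rows(vent,(.04,.0),20,r=72)
E
```

```text
[0.50348178 0.07869212 0.13120003] [-0.31353067  9.1685838   2.37062793] 1.5275882711208095
0.04 [ 2.36  1.67 -1.8   0.03]
0.0 [-0.51  0.83 -1.8  -0.01]
```

The vent lever is on its open stop: 9 N with no motion. I back off, rise and check.

Call:
drive_tool(moves=[[[0,6,0,0,0],[0,12,0,0,0],[0,12,0,-30,0],[0,12,0,-75,0],[0,12,0,-120,0]]])

```text
t: 13.2
tool_pos: [0.5038, 0.089, 0.2518]
eef_rot: [-0.001, 0.722, 0.692, -0.001]
ft_force: [0.8, 0.7, -0.2]
gripper_width: 0.0002
finger_force: 0.0
```

Call:
drive_tool(moves=[[[0,30,-30,0,0],[0,60,-60,0,0],[0,90,-90,0,0],[0,120,-100,0,0],[0,150,-100,0,0]]])

```text
t: 13.7
tool_pos: [0.4084, 0.2439, 0.2512]
eef_rot: [0.0, 0.721, 0.692, -0.001]
ft_force: [0.9, -0.1, 0.1]
gripper_width: 0.0002
finger_force: 0.0
```

```bash
python3 - <<'E'
from h import *
i=sleeves();s=ctrl.sense();print(s["t"],s["tool_pos"],s["ft_force"])
i=eyes.snapshot("scene");p=proj(i,[.56,.1,.13]).astype(int)
c=i["color"][p[1]-75:p[1]+75,p[0]-100:p[0]+100,::-1];cv2.imwrite("pics/c6.png",cv2.resize(c,None,fx=4,fy=4,interpolation=cv2.INTER_CUBIC))
E
```

```text
[193 198  28   7 166] [0.582 0.249 0.129] ((581.2271118164062, 249.49269104003906), (68.75856018066406, 16.85454559326172), 89.8309555053711)
[292 202  26   7 175] [0.57  0.001 0.129] ((570.2708740234375, 1.2827816009521484), (63.47098922729492, 17.28467559814453), 89.23018646240234)
[279 218   7  27 164] [0.505 0.058 0.129] ((504.153564453125, 57.709476470947266), (66.07777404785156, 16.044780731201172), 0.799507737159729)
13.75 [0.41047851 0.24778638 0.2516403 ] [ 1.03658234  1.91970252 -0.23243726]
```

View pics/c6.png

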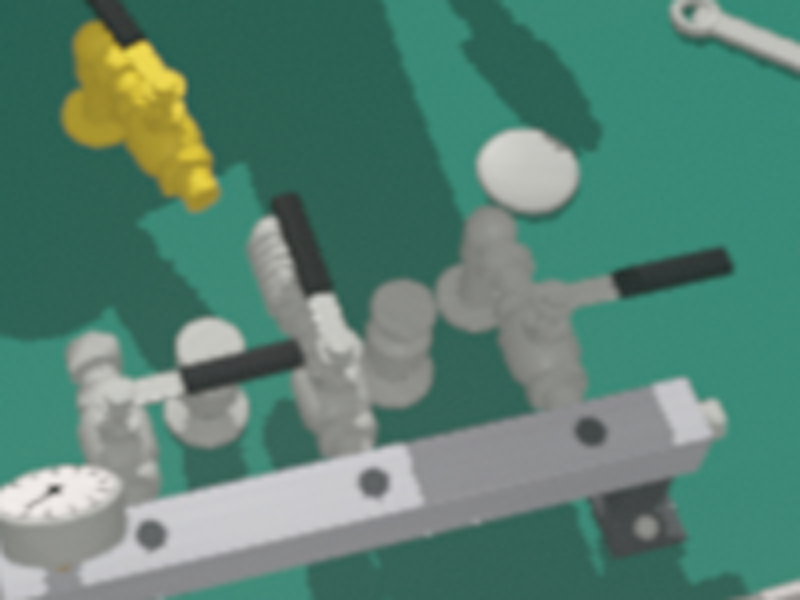

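The supply lever lies across its pipe at (670,275), the vent lever lies along its pipe at (303,245), and the spare at (240,367) is still shut. The loose parts in view stand as before and the arm is clear, so I hand in.

```bash
python3 -c "
from station import ctrl
print(ctrl.sign_off())"
```

```text
the job is handed in; nothing more can be done
None
```

The supply valve was pushed fully shut first and the vent valve then fully open, each to its stop with about 9 N or less at the wrist sensor; the spare stayed shut, no loose part in view had moved, and the job is handed in (no verdict came back).

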